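# Open the child-safe medicine bottle on the pull-out board

## Robot

A 6-joint arm with a two-finger parallel gripper is mounted at the origin on the work surface. World frame = base frame: x ahead of the robot, y to its left, z up, the work surface at z = 0. Lengths are in mm, angles in rad, forces in N, time in s.
With the tool pointing down it reaches from about 250 to 850 mm from the base axis. Payload 12.5 kg.
Tool frame: the origin (TCP) lies midway between the tips of the shut fingers; the grasp point (between the pads) lies 19 mm behind it; z points along the fingers, y is the line along which they close (so a half turn about z gives the same grasp; the last joint's range is limited). The gripper opens to 93 mm and grips with 3 to 60 N. Pads are 15 mm wide; open, the fingers measure 128 mm over their backs; the gripper's body (75 mm by 188 mm) begins 65 mm behind the grasp point.
Start: joints at [1.231, 0.351, 1.652, -0, 1.139, -0.085], TCP at [138.597, 532.236, 218.633] pointing down, gripper open.
Joint ranges: [-2.75, 2.75], [-0.79, 2.1], [0.01, 2.65], [-1.57, 4.71], [0.07, 3.14], [-2.87, 2.87]. Speed limits (rad/s): [2.22, 2.22, 2.79, 3.14, 3.14, 3.14].

## Interface

Orientations are given as a rotation vector (axis times angle).
In Python, from plant import readout, vision, close_job gives the robot as it stands.
- The arm moves only by the tool jog_arm, never from a script. Its argument "motion" is a list of rows, each a list of 7 numbers: the closure, from -1 (fully open) to 1 (shut), then the shift along the tool's x, y, z scaled (see below), then the turn, a rotation vector about the tool's x, y, z scaled (see below). A call has 1 to 5 rows; each row is the pose to reach, as a shift and turn from the pose commanded when the call began, along the tool's axes at that moment; what a row does not reach only later rows make up. The controller multiplies each number of a shift by 500 mm and each number of a turn by 30 degrees. A row lasts 1/12 s, in which the tool goes at most 41.7 mm and 7.16 degrees, less where a joint would pass 70% of its speed; a pose out of reach is approached as far as the arm can. A call with a number of a shift or a turn outside -1 to 1 is refused whole. A call with a gripper value outside its range is refused whole. The fingers move at their own pace and stop on an object; the grip force is fixed at half the most. Time passes only in rows, so rows that repeat a pose let the fingers close. It gives the time, the measured TCP pose, the force, the opening and the grip force at its end, in the units of the state.
- readout.get_state(): the state, without advancing time (a new reading comes with each control period).
- vision.read_camera(name): name is "side" or "top" or "wrist"; returns (picture, depth): 420x560x3 uint8, red, green, blue; 420x560 float32, mm along the optical axis (not along the pixel's ray), 0 where there is no reading.
- vision.camera_params(name): a dict with "fx", "fy", "cx", "cy" (pixels), "rvec" (rotation vector, rad) and "tvec" (3), from world to camera coordinates, as OpenCV has them; the wrist camera has in their place "T_tool_cam" (4x4, takes a point from camera to tool coordinates, whose origin is the TCP and whose axes are the flange's). Camera axes: x right, y down, z forward; pixel columns grow to the right and rows downward; lengths in mm; the calibration is good to about 2 mm. A picture is of the moment at which its call begins: read the wrist's pose just before it. camera_params takes no time and is no camera call.
- close_job(): hands the job in; it is judged then, once.
The state is a dict: "time": time; "q": joint angles; "dq": joint speeds; "effort": joint torques, N m; "tcp_pos": TCP position; "eef_rot": TCP orientation; "wrist_force": force on the tool from outside, world axes, zero at the start; "moment": the same for the moment, N m; "opening": finger opening in mm; "gripper_force": force on a finger pad.
Only numpy, scipy, OpenCV 4.12 (cv2) and the standard library are available. Lean on these libraries where they do the work, as an engineer would, in place of code of your own. Each camera call takes 0.05 s, during which the arm holds its last target. There are 200 camera calls.

## Task

Take the small steel measuring cup off the top of the medicine bottle and set it gently, mouth down as it is, wholly on the bamboo mat, and let go of it. Then open the bottle: press its safety cap down, keep it pressed while you twist it counter-clockwise until it is free, and lift it off. Finish while still holding the cap in the gripper, level and still, about 8 cm straight above where it sat on the bottle; do not put it down, and leave the pill organizer, the glass and the tin where they are.

Things in the scene. Friction and masses are not known exactly. Their poses are not given: they have to be found in the camera images.
- bottle: amber medicine bottle, paper label, 68 mm across, clamped upright and immovable in a grey holder (96 x 96 mm, 26 mm high, rubber collar 84 mm across up to 38 mm). Origin: on its axis at the board's surface, z up, x through its two neck lugs. Side ends 80 mm up, shoulder slopes in to the neck (28 mm across) at 93 mm, rim at 121 mm.
- cap: round ribbed white safety cap, 48 mm across, 26 mm high, 25 g, hollow, hidden by the cup at the start. Origin: centre of its underside, z up; closed, it is 107 mm above the board (top 133 mm), x along the bottle's x within 0.05 rad, about 1 mm of play. Two inner lugs sit in notches under the neck's lugs: unpressed it neither turns nor lifts; clockwise it is always blocked.
- plug (a joint): spring plug in the bottle's mouth, under the cap: 0 = cap up, grows to 0.007 m as the cap is pressed (starts at about 5.5 N, 10 N at 5 mm). Above 0.0035 (best 0.0045 to 0.0065) the cap turns counter-clockwise seen from above; keep it down. From 0.85 rad on it is free and lifts straight off; 1.2 to 1.5 rad is a safe turn, at 2.3 rad it stops. Grip with about 45 N.
- cup: straight-sided stainless measuring cup, 60 mm across, 40 mm high, wall 2.5 mm, bottom 3 mm, about 70 g, mouth down over the cap, its bottom resting on the cap's top. Origin: centre of its mouth plane (the lower end as it stands), z towards its closed bottom (up). At the start the origin is 96 mm and its flat top 136 mm above the board.
- mat: bamboo cutting mat, 180 mm (its x) by 150 mm (its y), 8 mm thick, fixed on the board, to the left or the right of the bottle. Origin: centre of its underside, z up.
- organizer: navy plastic weekly organizer with seven pop-up lids, 196 mm (its x) by 44 mm, 25 mm high; bystander, on the other side of the bottle from the mat. Origin: centre of its underside.
- tumbler: glass shot tumbler, 48 mm across at the rim, 62 mm high; bystander beyond the bottle. Origin: centre of its underside.
- tin: small flat aluminium tin with a hinged lid, 90 x 60 mm, 25 mm high; bystander beyond the bottle. Origin: centre of its underside.
Things that resemble listed ones, but are neither listed nor needed, are in the scene too. What is shaped like the mat but blue or turquoise is not meant. Of the things that look like the bottle, take the one that is farthest to the robot's left at the start.

How it is judged:
By the outcome, as a careful person would: the job done as asked, in the order asked, and still so for the second after the job is handed in, while the arm keeps its last pose, push and grip.
It also fails if it takes over 54 s, if anything falls off the work surface, if the arm or the gripper's body presses on something with over 40 N, if the wrist force passes 120 N, or if a joint passes its speed limit or range.

## Working session

There is one attempt and no reset: what is moved stays moved. The work goes in short steps, Python scripts to look and compute and a tool call to move; the robot and the scene stay as the last step left them, time stands still between calls to the robot, and variables do not carry over. Pictures are saved under pics/ and viewed, at most 10 in all, crops included, and the job is handed in when it is done.

Besides the shell and the picture viewer there is one more tool, called after "Emit:" as name(argument=value, ...) on one line, values as JSON. jog_arm: Moves the arm, as the interface text tells. Shifts and turns lie within -1 to 1; 1 stands for 500 mm of shift or 30 degrees of turn. Its arguments: {"type":"object","properties":{"motion":{"type":"array"}},"required":["motion"]}

```bash
mkdir -p pics; ls; cat > h.py <<'E'
import numpy as np, cv2
from plant import readout, vision
def get(n):
    s=readout.get_state(); im,d=vision.read_camera(n); p=vision.camera_params(n)
    K=np.array([[p['fx'],0,p['cx']],[0,p['fy'],p['cy']],[0,0,1.]])
    if n=='wrist':
        T=np.eye(4);T[:3,:3]=cv2.Rodrigues(np.array(s['eef_rot'],float))[0];T[:3,3]=s['tcp_pos']
        W=T@np.array(p['T_tool_cam'])
    else:
        M=np.eye(4);M[:3,:3]=cv2.Rodrigues(np.array(p['rvec'],float))[0];M[:3,3]=np.ravel(p['tvec']);W=np.linalg.inv(M)
    return im,d,K,W,s
def pts(d,K,W):
    v,u=np.mgrid[:d.shape[0],:d.shape[1]]
    c=np.stack([(u-K[0,2])/K[0,0]*d,(v-K[1,2])/K[1,1]*d,d],-1)
    return c@W[:3,:3].T+W[:3,3]
def ray(u,v,z,K,W):
    r=W[:3,:3]@np.array([(u-K[0,2])/K[0,0],(v-K[1,2])/K[1,1],1]); return W[:3,3]+r*(z-W[2,3])/r[2]
E
python3 - <<'E'
from h import *
for n in ['top','side']:
    im,d,K,W,s=get(n); cv2.imwrite(f'pics/{n}0.png',im[...,::-1]); np.savez(f'{n}0.npz',im=im,d=d,K=K,W=W)
    print(n,W.round(2),K[0,0])
print(s)
E
```

```text
pics
top [[ 2.00000e-02 -9.90000e-01  1.10000e-01  4.14800e+02]
 [-1.00000e+00 -2.00000e-02  1.00000e-02 -1.00930e+02]
 [-0.00000e+00 -1.10000e-01 -9.90000e-01  1.10766e+03]
 [ 0.00000e+00  0.00000e+00  0.00000e+00  1.00000e+00]] 422.5033542886955
side [[-1.00000e+00 -2.00000e-02  1.00000e-02  5.10680e+02]
 [-2.00000e-02  7.80000e-01 -6.30000e-01  6.50960e+02]
 [ 1.00000e-02 -6.30000e-01 -7.80000e-01  1.02157e+03]
 [ 0.00000e+00  0.00000e+00  0.00000e+00  1.00000e+00]] 461.00384126102466
{'time': 0.05, 'q': array([ 1.23140315e+00,  3.51222291e-01,  1.65243844e+00, -7.81177812e-06,
        1.13908457e+00, -8.45740441e-02]), 'dq': array([ 0.00165092, -0.00137024, -0.00134204,  0.00091801, -0.00101484,
        0.00027975]), 'effort': array([ 2.97911010e-04, -4.98527062e+01, -2.86037976e+01,  7.00884894e-02,
        2.37673824e-02, -5.03060130e-05]), 'tcp_pos': array([138.48582831, 531.92022444, 218.10361175]), 'eef_rot': array([-3.99151799e-01, -3.11589457e+00,  1.77225427e-03]), 'wrist_force': array([0.26671175, 0.27834651, 0.33178358]), 'moment': array([ 0.01007485, -0.02094024, -0.02951028]), 'gripper_force': 0.0, 'opening': 92.39310519799044}
```

View pics/top0.png

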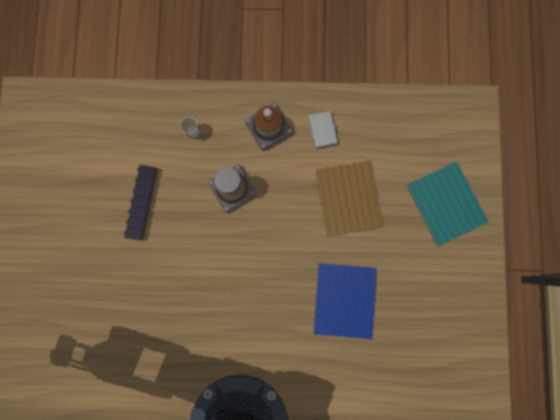

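View pics/side0.png

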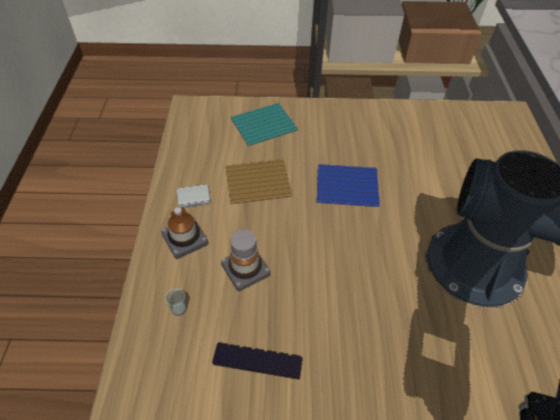

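The top view shows two bottle-like things: A at (230,187), amber with a steel cup, and B at (268,123), an amber dropper bottle without a cup. A is farther left (+y) and carries the cup, so A is the bottle. The bamboo mat is at (350,198); the blue (345,300) and turquoise (447,203) mats are decoys. The organizer (140,202), tumbler (191,128) and tin (323,129) are bystanders. In the side view A is at (244,258).

```bash
python3 - <<'E'
from h import *
o={}
for n in ['top','side']:
    z=np.load(f'{n}0.npz'); im,d,K,W=z['im'],z['d'],z['K'],z['W']; P=pts(d,K,W); o[n]=P
    ok=(d>0)
    # cup top by height band, in region around
    m=ok&(P[...,2]>126)&(P[...,2]<146)&(P[...,0]>350)&(P[...,1]<350)&(P[...,1]>-150)
    k,l,st,c=cv2.connectedComponentsWithStats(m.astype(np.uint8))
    for i in range(1,k):
        if st[i,4]>60:
            q=P[l==i]; print(n,'high',st[i],np.median(q,0).round(1), q.min(0).round(), q.max(0).round())
            (u,v),r=cv2.minEnclosingCircle(np.argwhere(l==i)[:,::-1].astype(np.float32)); print('  circ',u,v,r,ray(u,v,136,K,W).round(1))
    hsv=cv2.cvtColor(im,cv2.COLOR_RGB2HSV)
    if n=='top':
        print('mat hsv',hsv[198,350],'table',hsv[198,395],hsv[250,250], 'heights',P[198,350],P[250,250],P[202,140])
    # holder: z 15..32 comps ; 
    m=ok&(P[...,2]>14)&(P[...,2]<33)&(P[...,0]>300)
    k,l,st,c=cv2.connectedComponentsWithStats(m.astype(np.uint8))
    for i in range(1,k):
        if st[i,4]>80:
            uv=np.argwhere(l==i)[:,::-1].astype(np.float32); (cc,wh,a)=cv2.minAreaRect(P[l==i][:,:2].astype(np.float32)); print(n,'mid',st[i],np.round(cc),np.round(wh),round(a,1))
    m=ok&(P[...,2]>4)&(P[...,2]<13)&(P[...,0]>250)
    m=cv2.morphologyEx(m.astype(np.uint8),cv2.MORPH_OPEN,np.ones((5,5)))
    k,l,st,c=cv2.connectedComponentsWithStats(m)
    for i in range(1,k):
        if st[i,4]>400:
            (cc,wh,a)=cv2.minAreaRect(P[l==i][:,:2].astype(np.float32)); print(n,'low',st[i],np.round(cc),np.round(wh),round(a,1))
z=np.load('top0.npz'); im=z['im'][90:270,110:400]
s=np.load('side0.npz')['im'][150:300,140:320]
a=cv2.resize(im,None,fx=2.4,fy=2.4,interpolation=2); cv2.imwrite('pics/c1.png',a[...,::-1])
E
```

```text
top high [215 168  26  25 515] [595.3  33.2 136.2] [567.   4. 126.] [625.  62. 142.]
  circ 227.229736328125 180.229736328125 13.129288673400879 [594.9  32.9 136. ]
mat hsv [ 19 138 118] table [ 17 105 134] [ 17 101 137] heights [ 577.45805081 -273.33776713   10.87348386] [436.48136111 -14.5991009    1.88179379] [553.8206317  272.27006306  24.28348981]
top mid [245 103  48  47 460] [764. -56.] [96. 97.] 31.5
top mid [309 111  29  36 785] [ 760. -198.] [91. 67.] 13.6
top mid [ 124  165   33   76 1360] [555. 274.] [ 50. 196.] 81.9
top mid [208 165  49  48 474] [596.  35.] [96. 96.] 31.8
top low [ 317  162   65   74 3273] [ 579. -272.] [180. 151.] 10.5
top low [ 412  163   73   82 3279] [ 570. -529.] [180. 151.] 26.5
top low [ 315  264   61   62 3044] [ 324. -263.] [150. 156.] 87.2
side high [231 229  25  24 475] [595.1  37.  136. ] [567.   3. 126.] [624.  65. 141.]
  circ 243.0 240.5 12.816105842590332 [595.2  36.7 136. ]
side mid [177 184  33  22 580] [ 759. -199.] [90. 72.] 12.5
side mid [161 217  47  41 455] [762. -53.] [96. 97.] 31.8
side mid [221 254  50  36 506] [595.  36.] [97. 96.] 32.3
side mid [ 212  342   91   36 1902] [555. 273.] [ 49. 197.] 81.7
side low [235 108  43  35 826] [ 593. -518.] [130. 153.] 26.4
side low [ 226  160   63   42 1787] [ 578. -273.] [181. 153.] 11.1
side low [ 318  164   54   41 1557] [ 324. -264.] [154. 152.] 87.9
```

View pics/c1.png

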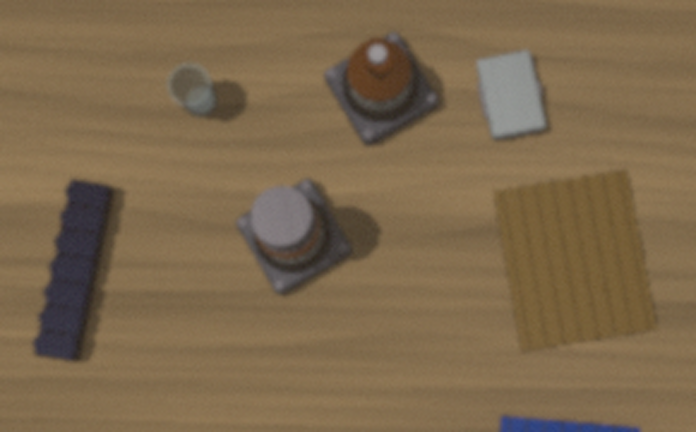

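The crop confirms A: the steel cup is on it at crop (285,220), and the bamboo mat is at (575,260). Measured: bottle axis ≈ (595.5, 35), cup top at 136 mm (as specified), mat centre ≈ (578,-272), yaw about 11°. Next I move towards the bottle.

Emit:
jog_arm(motion=[[-1,-0.067,-0.043,0,0,0,0],[-1,-0.134,-0.086,0,0,0,0],[-1,-0.201,-0.13,0,0,0,0],[-1,-0.268,-0.173,0,0,0,0],[-1,-0.335,-0.216,0,0,0,0]])

```text
time: 0.52
tcp_pos: [274.2, 383.9, 218.5]
eef_rot: [-0.398, -3.116, 0.0]
wrist_force: [0.7, 1.3, -0.0]
opening: 93.0
gripper_force: 0.0
```

Emit:
jog_arm(motion=[[-1,-0.067,-0.043,0,0,0,0],[-1,-0.134,-0.086,0,0,0,0],[-1,-0.201,-0.13,0,0,0,0],[-1,-0.268,-0.173,0,0,0,0],[-1,-0.335,-0.216,0,0,0,0]])

```text
time: 0.93
tcp_pos: [409.2, 237.0, 218.6]
eef_rot: [-0.399, -3.116, 0.0]
wrist_force: [0.5, 1.0, 0.1]
opening: 93.1
gripper_force: 0.0
```

Emit:
jog_arm(motion=[[-1,-0.067,-0.043,0,0,0,0.22],[-1,-0.134,-0.086,0,0,0,0.44],[-1,-0.201,-0.13,0,0,0,0.66],[-1,-0.268,-0.173,0,0,0,0.88],[-1,-0.335,-0.216,0,0,0,1.0]])

```text
time: 1.35
tcp_pos: [544.1, 90.2, 218.4]
eef_rot: [-1.202, -2.902, 0.0]
wrist_force: [0.3, 0.7, 0.8]
opening: 92.7
gripper_force: 0.0
```

```bash
cat > go.py <<'E'
import sys; from h import *
# usage: go.py x y z yawdeg(optional, direction of tool x)
s=readout.get_state(); R=cv2.Rodrigues(np.array(s['eef_rot'],float))[0]
t=np.array([float(a) for a in sys.argv[1:4]])
print('pos',np.round(s['tcp_pos'],1),'xyaw',np.degrees(np.arctan2(R[1,0],R[0,0])).round(1),'z',R[:,2].round(4),'q',s['q'].round(2),'f',s['wrist_force'].round(1))
print('shift/500',(R.T@(t-s['tcp_pos'])/500).round(4))
E
python3 go.py 595.5 35 160
```

```text
pos [544.1  90.2 218.4] xyaw 135.0 z [-4.e-04  0.e+00 -1.e+00] q [ 0.08  0.35  1.65  0.    1.14 -0.71] f [0.3 0.7 0.8]
shift/500 [-0.1508 -0.0054  0.1168]
```

Emit:
jog_arm(motion=[[-1,-0.075,-0.002,0,0,0,0],[-1,-0.151,-0.005,0,0,0,0],[-1,-0.151,-0.005,0,0,0,0]])

```text
time: 1.6
tcp_pos: [598.2, 32.8, 217.9]
eef_rot: [1.197, 2.903, -0.001]
wrist_force: [1.3, 0.6, -0.1]
opening: 93.2
gripper_force: 0.0
```

```bash
cat > w.py <<'E'
import sys; from h import *
zt=float(sys.argv[1]); im,d,K,W,s=get('wrist'); P=pts(d,K,W); cv2.imwrite(f'pics/{sys.argv[2]}.png',im[...,::-1])
print('pos',s['tcp_pos'].round(1),'cam',W[:3,3].round(0))
m=((d>0)&(abs(P[...,2]-zt)<5)&(np.hypot(P[...,0]-595,P[...,1]-35)<60)).astype(np.uint8)
k,l,st,c=cv2.connectedComponentsWithStats(m); i=1+st[1:,4].argmax(); q=P[l==i]; print(st[i],np.median(q,0).round(1),'n',len(q))
cn=max(cv2.findContours((l==i).astype(np.uint8),0,1)[0],key=len)
w=np.array([ray(*p[0],zt,K,W)[:2] for p in cn]); A=np.c_[2*w,np.ones(len(w))]
x=np.linalg.lstsq(A,(w**2).sum(1),rcond=None)[0]; r=np.sqrt(x[2]+x[0]**2+x[1]**2); print('fit',x[:2].round(1),'r',r.round(1),'res',np.abs(np.hypot(*(w-x[:2]).T)-r).max().round(1))
E
python3 w.py 136 w1; python3 go.py 595.5 35 106
```

```text
pos [598.2  32.8 217.9] cam [552.  79. 384.]
[ 236  173   82   80 5040] [595.9  34.3 136.3] n 5040
fit [596.6  33.6] r 29.5 res 0.7
pos [596.4  34.9 217.7] xyaw 135.2 z [-8.e-04 -2.e-04 -1.e+00] q [-0.02  0.44  1.52 -0.    1.18 -0.81] f [ 0.1  0.5 -0.6]
shift/500 [ 0.0014 -0.0009  0.2234]
```

View pics/w1.png

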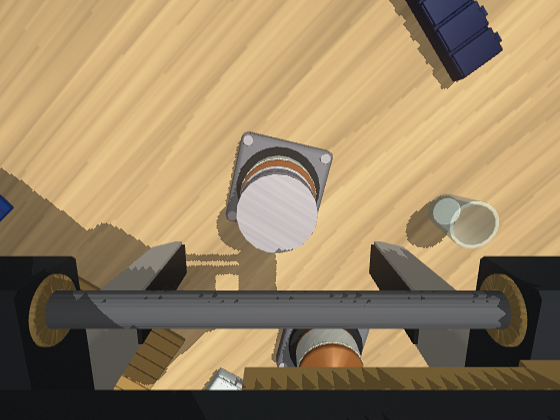

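The wrist view shows the cup top at (277,212), between the fingers and free all round. The arm was still settling, so I measure again.

```bash
python3 w.py 136 w2; python3 w.py 136 w2;python3 go.py 595.5 35 106
```

```text
pos [596.4  34.9 217.7] cam [550.  81. 384.]
[ 236  177   81   80 5020] [595.9  34.2 136.2] n 5020
fit [596.5  33.6] r 29.5 res 0.7
pos [595.3  36.3 217.8] cam [549.  82. 384.]
[ 236  179   81   80 4996] [596.   34.2 136.3] n 4996
fit [596.6  33.6] r 29.5 res 0.7
pos [594.8  37.3 218. ] xyaw 135.4 z [-1.3e-03  2.0e-04 -1.0e+00] q [-0.02  0.44  1.53  0.    1.18 -0.81] f [0.1 0.9 1.2]
shift/500 [-0.0045 -0.002   0.2241]
```

Emit:
jog_arm(motion=[[-1,-0.001,-0.001,0.06,0,0,0],[-1,-0.001,-0.001,0.12,0,0,0],[-1,-0.001,-0.001,0.12,0,0,0],[-1,-0.001,-0.001,0.12,0,0,0],[-1,-0.001,-0.001,0.12,0,0,0]])

```text
time: 2.17
tcp_pos: [595.6, 37.2, 160.3]
eef_rot: [1.19, 2.906, 0.001]
wrist_force: [0.6, 0.0, 0.1]
opening: 92.7
gripper_force: 0.0
```

```bash
python3 go.py 596 34.3 106; python3 w.py 136 w3; python3 w.py 136 w3;python3 go.py 596 34.3 106
```

```text
pos [595.6  37.2 160.3] xyaw 135.5 z [ 1.6e-03  1.0e-04 -1.0e+00] q [-0.02  0.5   1.58  0.    1.06 -0.81] f [0.6 0.  0.1]
shift/500 [-0.0046 -0.0037  0.1087]
pos [595.6  37.2 160.3] cam [549.  83. 327.]
[ 222  195  104   95 7878] [595.2  34.9 136.3] n 7878
fit [596.   34.1] r 29.3 res 2.1
pos [595.9  37.1 160.7] cam [549.  82. 327.]
[ 222  194  104   96 7899] [595.2  34.8 136.3] n 7899
fit [596.1  34. ] r 29.4 res 1.8
pos [596.   36.9 160.6] xyaw 135.4 z [ 0.0028 -0.     -1.    ] q [-0.02  0.5   1.58  0.    1.06 -0.81] f [-0.2 -0.7  0.6]
shift/500 [-0.0036 -0.0039  0.1093]
```

Emit:
jog_arm(motion=[[-1,-0.0036,-0.004,0.0,0,0,0],[-1,-0.0036,-0.004,0.05,0,0,0],[-1,-0.0036,-0.004,0.08,0,0,0],[-1,-0.0036,-0.004,0.109,0,0,0],[-1,-0.0036,-0.004,0.109,0,0,0]])

```text
time: 2.68
tcp_pos: [594.0, 33.7, 102.4]
eef_rot: [-1.191, -2.904, 0.002]
wrist_force: [-0.3, 0.9, -0.5]
opening: 93.0
gripper_force: 0.0
```

```bash
python3 go.py 596 34.3 106
```

```text
pos [594.   33.7 102.4] xyaw 135.4 z [-0.003  0.    -1.   ] q [-0.02  0.57  1.63 -0.    0.95 -0.81] f [-0.3  0.9 -0.5]
shift/500 [-0.002   0.0036 -0.0073]
```

Emit:
jog_arm(motion=[[-1,0,0.001,-0.003,0,0,0],[-0.1,0,0.001,-0.003,0,0,0],[0.1,0,0.001,-0.003,0,0,0],[0.2,0,0.001,-0.003,0,0,0],[0.2,0,0.001,-0.003,0,0,0]])

```text
time: 3.1
tcp_pos: [595.7, 34.2, 106.3]
eef_rot: [1.192, 2.906, 0.001]
wrist_force: [0.2, 0.6, 0.4]
opening: 70.6
gripper_force: 0.0
```

```bash
python3 go.py 596 34.3 106
```

```text
pos [595.7  34.2 106.3] xyaw 135.4 z [ 0.001 -0.    -1.   ] q [-0.02  0.57  1.62 -0.    0.95 -0.81] f [0.2 0.6 0.4]
shift/500 [-0.0003  0.0005  0.0007]
```

Emit:
jog_arm(motion=[[0.5,0,0,0,0,0,0],[0.7,0,0,0,0,0,0],[1,0,0,0,0,0,0],[1,0,0,0,0,0,0],[1,0,0,0,0,0,0]])

```text
time: 3.52
tcp_pos: [595.6, 34.2, 105.9]
eef_rot: [1.192, 2.906, 0.0]
wrist_force: [-0.3, 0.1, 4.1]
opening: 60.2
gripper_force: 30.0
```

Emit:
jog_arm(motion=[[1,0,0,0,0,0,0],[1,0,0,0,0,0,0],[1,0,0,0,0,0,0]])

```text
time: 3.77
tcp_pos: [595.6, 34.2, 105.8]
eef_rot: [1.192, 2.906, 0.0]
wrist_force: [-0.0, 1.5, 4.7]
opening: 60.1
gripper_force: 30.0
```

Gripped: opening is 60.1, as expected. Now I lift.

Emit:
jog_arm(motion=[[1,0,0,-0.01,0,0,0],[1,0,0,-0.03,0,0,0],[1,0,0,-0.06,0,0,0],[1,0,0,-0.1,0,0,0],[1,0,0,-0.14,0,0,0]])

```text
time: 4.18
tcp_pos: [595.1, 34.2, 176.7]
eef_rot: [-1.192, -2.906, 0.001]
wrist_force: [1.0, -0.3, -0.3]
opening: 60.4
gripper_force: 30.0
```

Emit:
jog_arm(motion=[[1,0,0,-0.04,0,0,0],[1,0,0,-0.06,0,0,0],[1,0,0,-0.06,0,0,0]])

```text
time: 4.43
tcp_pos: [596.3, 34.2, 208.2]
eef_rot: [1.191, 2.903, 0.002]
wrist_force: [0.2, -0.3, -1.8]
opening: 60.5
gripper_force: 30.0
```

```bash
python3 go.py 585 -272 205
```

```text
pos [596.3  34.2 208.2] xyaw 135.4 z [ 3.8e-03 -1.0e-04 -1.0e+00] q [-0.02  0.44  1.54 -0.    1.15 -0.81] f [ 0.2 -0.3 -1.8]
shift/500 [-0.4138 -0.452   0.0063]
```

Emit:
jog_arm(motion=[[1,-0.025,-0.027,0,0,0,0],[1,-0.07,-0.076,0,0,0,0],[1,-0.12,-0.131,0,0,0,0],[1,-0.17,-0.186,0,0,0,0],[1,-0.22,-0.24,0,0,0,0]])

```text
time: 4.85
tcp_pos: [588.7, -129.9, 204.4]
eef_rot: [-1.191, -2.905, 0.0]
wrist_force: [0.1, 0.1, -1.7]
opening: 60.2
gripper_force: 30.0
```

Emit:
jog_arm(motion=[[1,-0.05,-0.054,0,0,0,0],[1,-0.1,-0.109,0.02,0,0,0],[1,-0.15,-0.164,0.06,0,0,0],[1,-0.18,-0.197,0.1,0,0,0],[1,-0.194,-0.212,0.16,0,0,0]])

```text
time: 5.27
tcp_pos: [583.9, -275.6, 125.0]
eef_rot: [1.195, 2.903, -0.001]
wrist_force: [0.6, -0.2, -0.2]
opening: 60.2
gripper_force: 30.0
```

Emit:
jog_arm(motion=[[1,0,0,0.06,0,0,0],[1,0,0,0.12,0,0,0],[1,0,0,0.16,0,0,0],[1,0,0,0.16,0,0,0],[1,0,0,0.16,0,0,0]])

```text
time: 5.68
tcp_pos: [583.4, -271.6, 44.4]
eef_rot: [-1.191, -2.904, -0.0]
wrist_force: [0.9, -0.5, -0.2]
opening: 60.5
gripper_force: 30.0
```

```bash
python3 go.py 585 -272 18; python3 - <<'E'
from h import *
im,d,K,W,s=get('side'); cv2.imwrite('pics/s1.png',cv2.resize(im[90:250,180:400],None,fx=3,fy=3)[...,::-1])
print(s['tcp_pos'])
E
```

```text
pos [ 583.4 -271.6   44.4] xyaw 135.4 z [-0.0025  0.0014 -1.    ] q [-0.51  0.72  1.51 -0.    0.91 -1.3 ] f [ 0.9 -0.5 -0.2]
shift/500 [-0.003   0.0018  0.0529]
[ 583.36370978 -271.63508331   44.43462157]
```

View pics/s1.png

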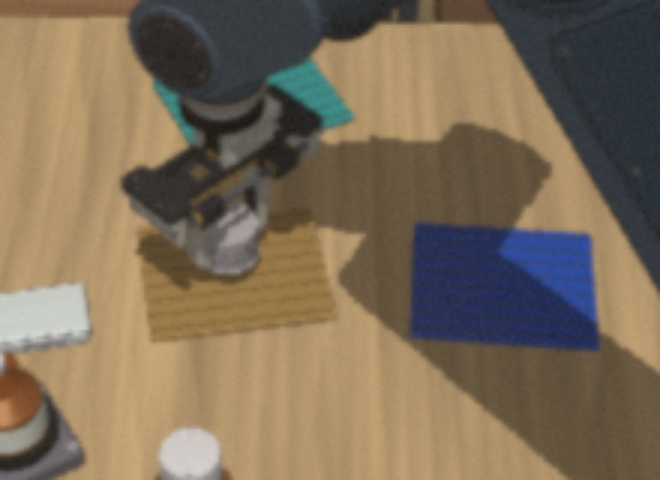

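The cup is held upright above the mat at crop (225,240), and the white cap on the bottle shows at (190,455). I lower it gently.

Emit:
jog_arm(motion=[[1,0,0,0.015,0,0,0],[1,0,0,0.03,0,0,0],[1,0,0,0.042,0,0,0],[1,0,0,0.044,0,0,0],[1,0,0,0.044,0,0,0]])

```text
time: 6.15
tcp_pos: [584.0, -271.9, 23.2]
eef_rot: [-1.192, -2.906, -0.0]
wrist_force: [-0.1, -0.1, -0.1]
opening: 60.5
gripper_force: 30.0
```

Emit:
jog_arm(motion=[[1,0,0,0.001,0,0,0],[1,0,0,0.002,0,0,0],[1,0,0,0.003,0,0,0],[1,0,0,0.004,0,0,0],[1,0,0,0.004,0,0,0]])

```text
time: 6.57
tcp_pos: [584.2, -272.0, 21.7]
eef_rot: [1.192, 2.907, -0.0]
wrist_force: [-0.2, -0.3, -1.4]
opening: 60.6
gripper_force: 30.0
```

Emit:
jog_arm(motion=[[1,0,0,0.001,0,0,0],[1,0,0,0.002,0,0,0],[1,0,0,0.003,0,0,0],[1,0,0,0.004,0,0,0],[1,0,0,0.004,0,0,0]])

```text
time: 6.98
tcp_pos: [584.1, -272.0, 19.5]
eef_rot: [-1.192, -2.907, 0.0]
wrist_force: [0.8, 0.1, -0.7]
opening: 60.1
gripper_force: 30.0
```

Emit:
jog_arm(motion=[[1,0,0,0.001,0,0,0],[1,0,0,0.002,0,0,0],[1,0,0,0.002,0,0,0]])

```text
time: 7.23
tcp_pos: [584.1, -272.0, 18.5]
eef_rot: [-1.192, -2.906, -0.0]
wrist_force: [0.1, 0.8, -0.8]
opening: 60.2
gripper_force: 30.0
```

Emit:
jog_arm(motion=[[1,0,0,0.001,0,0,0],[1,0,0,0.001,0,0,0],[1,0,0,0.001,0,0,0]])

```text
time: 7.48
tcp_pos: [584.2, -272.0, 18.1]
eef_rot: [-1.192, -2.907, 0.0]
wrist_force: [-0.3, -0.0, -0.4]
opening: 60.4
gripper_force: 30.0
```

Emit:
jog_arm(motion=[[1,0,0,0.001,0,0,0],[1,0,0,0.001,0,0,0],[1,0,0,0.001,0,0,0]])

```text
time: 7.73
tcp_pos: [584.2, -272.1, 17.9]
eef_rot: [1.192, 2.906, -0.0]
wrist_force: [-1.1, 1.4, 4.8]
opening: 60.0
gripper_force: 30.0
```

Contact at about 5 N; releasing.

Emit:
jog_arm(motion=[[-0.4,0,0,0,0,0,0],[-0.7,0,0,0,0,0,0],[-1,0,0,0,0,0,0],[-1,0,0,0,0,0,0],[-1,0,0,0,0,0,0]])

```text
time: 8.15
tcp_pos: [584.1, -272.1, 17.5]
eef_rot: [-1.192, -2.907, -0.0]
wrist_force: [-0.4, 0.0, -0.5]
opening: 87.0
gripper_force: 0.0
```

Emit:
jog_arm(motion=[[-1,0,0,-0.02,0,0,0],[-1,0,0,-0.08,0,0,0],[-1,0,0,-0.15,0,0,0],[-1,0,0,-0.22,0,0,0],[-1,0,0,-0.29,0,0,0]])

```text
time: 8.57
tcp_pos: [584.0, -271.9, 165.0]
eef_rot: [1.192, 2.906, -0.0]
wrist_force: [-0.0, 0.0, -0.6]
opening: 92.8
gripper_force: 0.0
```

Emit:
jog_arm(motion=[[-1,0.025,0.027,-0.05,0,0,0],[-1,0.07,0.076,-0.08,0,0,0],[-1,0.12,0.131,-0.08,0,0,0],[-1,0.17,0.186,-0.08,0,0,0],[-1,0.22,0.24,-0.08,0,0,0]])

```text
time: 8.98
tcp_pos: [589.9, -107.9, 203.9]
eef_rot: [1.192, 2.905, 0.0]
wrist_force: [0.9, 0.5, 0.1]
opening: 92.9
gripper_force: 0.0
```

```bash
python3 go.py 596 34.3 200
```

```text
pos [ 589.9 -107.9  203.9] xyaw 135.4 z [ 1.3e-03 -3.0e-04 -1.0e+00] q [-0.26  0.45  1.53  0.    1.15 -1.05] f [0.9 0.5 0.1]
shift/500 [0.1911 0.2109 0.0077]
```

Emit:
jog_arm(motion=[[-1,0.05,0.055,0,0,0,0],[-1,0.1,0.11,0,0,0,0],[-1,0.15,0.165,0,0,0,0],[-1,0.18,0.2,0.03,0,0,0],[-1,0.191,0.211,0.07,0,0,0]])

```text
time: 9.4
tcp_pos: [597.1, 36.2, 169.6]
eef_rot: [1.187, 2.905, 0.003]
wrist_force: [0.5, 0.6, -0.8]
opening: 92.8
gripper_force: 0.0
```

Emit:
jog_arm(motion=[[-1,0,0,0.01,0,0,0],[-1,0,0,0.01,0,0,0],[-1,0,0,0.01,0,0,0],[-1,0,0,0.01,0,0,0],[-1,0,0,0.01,0,0,0]])

```text
time: 9.82
tcp_pos: [596.7, 31.9, 163.7]
eef_rot: [1.193, 2.905, 0.001]
wrist_force: [0.3, -0.5, -0.1]
opening: 92.8
gripper_force: 0.0
```

```bash
python3 w.py 133 w4; python3 w.py 133 w5; python3 go.py 596 34.3 101; python3 - <<'E'
from h import *
for n in ['top','side']:
    im,d,K,W,s=get(n); P=pts(d,K,W)
    m=((d>0)&(P[...,2]>38)&(P[...,2]<60)&(np.hypot(P[...,0]-584,P[...,1]+272)<60)).astype(np.uint8)
    print(n,'cup',m.sum(),np.median(P[m>0],0).round(1))
E
```

```text
pos [596.7  31.9 163.7] cam [550.  77. 330.]
[ 240  192   82   80 4978] [595.4  35.8 133.5] n 4978
fit [596.   35.2] r 23.7 res 1.0
pos [596.6  32.  163.6] cam [550.  78. 330.]
[ 240  193   82   80 5003] [595.4  35.8 133.5] n 5003
fit [596.   35.2] r 23.8 res 1.1
pos [596.5  32.2 163.4] xyaw 135.4 z [ 1.1e-03 -1.0e-04 -1.0e+00] q [-0.02  0.49  1.58 -0.    1.07 -0.82] f [ 0.4 -0.4  0.1]
shift/500 [0.0038 0.0023 0.1248]
top cup 441 [ 584.5 -272.    47.9]
side cup 0 [nan nan nan]
  return _methods._mean(a, axis=axis, dtype=dtype,
  ret = um.true_divide(
```

View pics/w5.png

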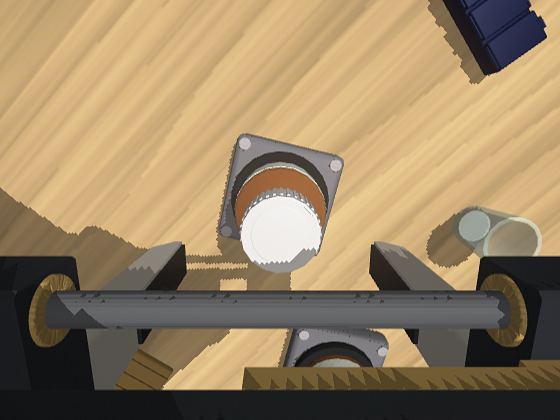

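The cup stands on the mat: its top is at 47.9 mm, centre (584.5,-272). The white cap is at pixel (281,230), fitted to (596,35.2) with r 23.8. I descend onto it.

Emit:
jog_arm(motion=[[-1,0.004,0.003,0.02,0,0,0],[-1,0.004,0.003,0.05,0,0,0],[-1,0.004,0.003,0.08,0,0,0],[-1,0.004,0.003,0.11,0,0,0],[-1,0.004,0.003,0.12,0,0,0]])

```text
time: 10.43
tcp_pos: [594.5, 35.4, 100.0]
eef_rot: [-1.191, -2.904, 0.002]
wrist_force: [-0.3, 0.1, -0.5]
opening: 93.1
gripper_force: 0.0
```

Emit:
jog_arm(motion=[[-1,0,0,0,0,0,0],[-1,0,0,0,0,0,0],[-1,0,0,0,0,0,0],[-0.3,0,0,0,0,0,0],[-0.3,0,0,0,0,0,0]])

```text
time: 10.85
tcp_pos: [596.1, 35.3, 103.3]
eef_rot: [1.192, 2.906, 0.001]
wrist_force: [-0.7, 0.5, 0.4]
opening: 84.1
gripper_force: 0.0
```

```bash
python3 go.py 596 35.2 103; python3 w.py 133 w6; python3 go.py 596 35.2 103
```

```text
pos [596.1  35.3 103.3] xyaw 135.4 z [ 0.0012 -0.     -1.    ] q [-0.02  0.57  1.62  0.    0.95 -0.81] f [-0.7  0.5  0.4]
shift/500 [ 0.0001 -0.0003  0.0007]
pos [596.1  35.3 103.3] cam [550.  81. 270.]
[ 221  225  113   65 5765] [588.3  42.7 133.5] n 5765
fit [591.   40.2] r 19.3 res 9.3
pos [596.1  35.3 103.2] xyaw 135.4 z [ 9.e-04 -0.e+00 -1.e+00] q [-0.02  0.57  1.62 -0.    0.95 -0.81] f [ 0.5 -0.8  0. ]
shift/500 [-0.     -0.0002  0.0004]
```

Well aligned; closing on the cap.

Emit:
jog_arm(motion=[[0.5,0,0,0,0,0,0],[1,0,0,0,0,0,0],[1,0,0,0,0,0,0],[1,0,0,0,0,0,0],[1,0,0,0,0,0,0]])

```text
time: 11.32
tcp_pos: [595.8, 35.3, 102.6]
eef_rot: [-1.192, -2.907, 0.0]
wrist_force: [-0.8, -0.5, -0.5]
opening: 47.6
gripper_force: 30.0
```

Emit:
jog_arm(motion=[[1,0,0,0,0,0,0],[1,0,0,0,0,0,0],[1,0,0,0,0,0,0],[1,0,0,0,0,0,0]])

```text
time: 11.65
tcp_pos: [595.8, 35.3, 102.6]
eef_rot: [-1.192, -2.907, -0.0]
wrist_force: [0.3, -0.6, -0.8]
opening: 47.5
gripper_force: 30.0
```

```bash
python3 go.py 596 35.2 97; python3 -c "
from h import *
print(readout.get_state()['moment'])"
```

```text
pos [595.8  35.3 102.6] xyaw 135.4 z [-0.  0. -1.] q [-0.02  0.57  1.62  0.    0.95 -0.81] f [ 0.3 -0.6 -0.8]
shift/500 [-0.0004  0.0002  0.0113]
[-0.05451893  0.0249578  -0.00620868]
```

Emit:
jog_arm(motion=[[1,0,0,0.002,0,0,0],[1,0,0,0.005,0,0,0],[1,0,0,0.008,0,0,0],[1,0,0,0.011,0,0,0],[1,0,0,0.011,0,0,0]])

```text
time: 12.07
tcp_pos: [596.0, 35.3, 97.7]
eef_rot: [1.192, 2.906, 0.0]
wrist_force: [-3.9, 0.2, 8.9]
opening: 48.0
gripper_force: 30.0
```

Emit:
jog_arm(motion=[[1,0,0,0,0,0,0],[1,0,0,0,0,0,0],[1,0,0,0,0,0,0]])

```text
time: 12.32
tcp_pos: [596.0, 35.3, 97.9]
eef_rot: [1.192, 2.906, 0.0]
wrist_force: [-3.6, 0.3, 8.8]
opening: 47.8
gripper_force: 30.0
```

Emit:
jog_arm(motion=[[1,0,0,0.002,0,0,0],[1,0,0,0.003,0,0,0],[1,0,0,0.003,0,0,0],[1,0,0,0.003,0,0,0]])

```text
time: 12.65
tcp_pos: [596.0, 35.3, 96.5]
eef_rot: [1.192, 2.906, 0.0]
wrist_force: [-4.2, -0.3, 10.0]
opening: 47.7
gripper_force: 30.0
```

Emit:
jog_arm(motion=[[1,0,0,0,0,0,-0.06],[1,0,0,0,0,0,-0.16],[1,0,0,0,0,0,-0.28],[1,0,0,0,0,0,-0.4],[1,0,0,0,0,0,-0.5]])

```text
time: 13.07
tcp_pos: [596.6, 35.3, 96.8]
eef_rot: [0.797, 3.037, 0.001]
wrist_force: [-1.4, 1.3, 11.3]
opening: 47.8
gripper_force: 30.0
```

```bash
python3 go.py 596 35.3 96.5; python3 -c "
from h import *
print(readout.get_state()['moment'])"
```

```text
pos [596.6  35.3  96.8] xyaw 150.6 z [ 0.0021 -0.     -1.    ] q [-0.02  0.58  1.63  0.    0.93 -1.08] f [-1.4  1.3 11.3]
shift/500 [ 0.001  -0.0005  0.0006]
[ 0.01938597  0.31443378 -0.06409396]
```

Emit:
jog_arm(motion=[[1,0,0,0,0,0,-0.12],[1,0,0,0,0,0,-0.24],[1,0,0,0,0,0,-0.36],[1,0,0,0,0,0,-0.48],[1,0,0,0,0,0,-0.6]])

```text
time: 13.48
tcp_pos: [596.5, 35.3, 96.7]
eef_rot: [0.313, 3.124, 0.0]
wrist_force: [-1.6, 0.4, 10.0]
opening: 47.7
gripper_force: 30.0
```

```bash
python3 go.py 596 35.3 96.5; python3 -c "
from h import *
print(readout.get_state()['moment'])"
```

```text
pos [596.5  35.3  96.7] xyaw 168.6 z [ 0.002  0.    -1.   ] q [-0.02  0.58  1.63  0.    0.93 -1.39] f [-1.6  0.4 10. ]
shift/500 [ 0.001  -0.0002  0.0005]
[ 0.11569559  0.35997769 -0.04581498]
```

Emit:
jog_arm(motion=[[1,0,0,0,0,0,-0.12],[1,0,0,0,0,0,-0.24],[1,0,0,0,0,0,-0.36],[1,0,0,0,0,0,-0.48],[1,0,0,0,0,0,-0.6]])

```text
time: 13.9
tcp_pos: [596.4, 35.2, 96.7]
eef_rot: [-0.18, 3.135, -0.0]
wrist_force: [-2.5, -0.6, 9.5]
opening: 47.8
gripper_force: 30.0
```

Emit:
jog_arm(motion=[[1,0,0,0,0,0,-0.14],[1,0,0,0,0,0,-0.28],[1,0,0,0,0,0,-0.42],[1,0,0,0,0,0,-0.56],[1,0,0,0,0,0,-0.7]])

```text
time: 14.32
tcp_pos: [596.4, 35.2, 96.7]
eef_rot: [-0.749, 3.049, -0.001]
wrist_force: [-2.5, -1.0, 10.6]
opening: 47.6
gripper_force: 30.0
```

Emit:
jog_arm(motion=[[1,0,0,0,0,0,-0.1],[1,0,0,0,0,0,-0.16],[1,0,0,0,0,0,-0.2],[1,0,0,0,0,0,-0.2],[1,0,0,0,0,0,-0.2]])

```text
time: 14.73
tcp_pos: [596.3, 35.1, 96.7]
eef_rot: [-0.903, 3.008, -0.001]
wrist_force: [-3.8, -0.4, 10.2]
opening: 47.6
gripper_force: 30.0
```

```bash
python3 go.py 596 35.3 96.5; python3 -c "
from h import *
print(readout.get_state()['moment'])"
```

```text
pos [596.3  35.1  96.7] xyaw -146.6 z [ 1.4e-03 -2.0e-04 -1.0e+00] q [-0.02  0.58  1.63 -0.    0.93 -2.17] f [-3.8 -0.4 10.2]
shift/500 [0.0003 0.0006 0.0003]
[ 0.03087098  0.4669656  -0.01175801]
```

Emit:
jog_arm(motion=[[1,0,0,-0.005,0,0,0],[1,0,0,-0.012,0,0,0],[1,0,0,-0.018,0,0,0],[1,0,0,-0.025,0,0,0],[1,0,0,-0.03,0,0,0]])

```text
time: 15.15
tcp_pos: [595.7, 35.3, 110.8]
eef_rot: [0.903, -3.009, -0.0]
wrist_force: [0.3, 0.3, -1.2]
opening: 47.7
gripper_force: 30.0
```

It's free; no pull is felt. Lifting the rest of the way.

Emit:
jog_arm(motion=[[1,0,0,-0.02,0,0,0],[1,0,0,-0.05,0,0,0],[1,0,0,-0.08,0,0,0],[1,0,0,-0.11,0,0,0],[1,0,0,-0.13,0,0,0]])

```text
time: 15.57
tcp_pos: [596.2, 35.3, 177.6]
eef_rot: [-0.902, 3.008, -0.001]
wrist_force: [0.3, 0.7, 0.0]
opening: 47.8
gripper_force: 30.0
```

Emit:
jog_arm(motion=[[1,0,0,-0.01,0,0,0],[1,0,0,-0.013,0,0,0],[1,0,0,-0.013,0,0,0],[1,0,0,-0.013,0,0,0],[1,0,0,-0.013,0,0,0]])

```text
time: 15.98
tcp_pos: [595.4, 35.3, 181.3]
eef_rot: [0.902, -3.008, -0.001]
wrist_force: [-0.4, -1.0, -0.2]
opening: 47.6
gripper_force: 30.0
```

Emit:
jog_arm(motion=[[1,0,0,0,0,0,0],[1,0,0,0,0,0,0],[1,0,0,0,0,0,0],[1,0,0,0,0,0,0],[1,0,0,0,0,0,0]])

```text
time: 16.4
tcp_pos: [595.8, 35.3, 182.1]
eef_rot: [0.903, -3.009, -0.0]
wrist_force: [-0.0, -0.1, -0.5]
opening: 47.6
gripper_force: 30.0
```

```bash
python3 go.py 595.9 35.2 182.6; python3 - <<'E'
from h import *
im,d,K,W,s=get('side'); P=pts(d,K,W); cv2.imwrite('pics/s2.png',cv2.resize(im[90:390,140:400],None,fx=2,fy=2)[...,::-1])
im,d,K,W,s=get('top'); P=pts(d,K,W)
m=(d>0)&(np.hypot(P[...,0]-584,P[...,1]+272)<60)&(P[...,2]>38)&(P[...,2]<60); print(m.sum(),np.median(P[m],0))
E
```

```text
pos [595.8  35.3 182.1] xyaw -146.6 z [-1.e-04  0.e+00 -1.e+00] q [-0.02  0.47  1.56  0.    1.11 -2.17] f [-0.  -0.1 -0.5]
shift/500 [-0.0001 -0.0003 -0.0011]
446 [ 584.43070136 -272.09241169   47.86665745]
```

View pics/s2.png

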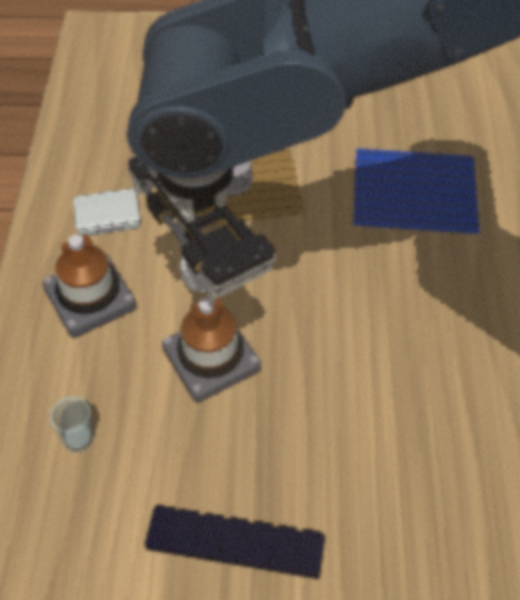

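The side view shows the bottle open, its neck and plug bare at (206,308), with the gripper above it. The 47.6 mm opening at 30 N shows the cap is held. The cup is still on the mat and the bystanders look undisturbed.

```bash
python3 -c "
from plant import close_job
print(close_job())"
```

```text
the job is handed in; nothing more can be done
None
```

The job is handed in: the cup stands mouth down on the bamboo mat, the bottle is open, and the gripper holds the cap level about 8 cm above where it sat, after roughly 16.5 s of robot time.

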